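Book a carton of parts to a job with the bench scanner

ROBOT

A 6-joint arm with a two-finger parallel gripper is mounted at the origin on a cart in front of the work surface, level with it; the furniture and walls round the work are solid. World frame = base frame: x ahead of the robot, y to its left, z up, the work surface at z = 0. Lengths are in mm, angles in degrees, forces in N, time in s.
With the tool pointing down it reaches from about 300 to 750 mm from the base axis. Payload 8.5 kg.
Tool frame: the origin (TCP) lies at the very end of the fingers, on their centre line; the grasp point (between the pads) lies 19 mm behind it; z points along the fingers, y is the line along which they close (so a half turn about z gives the same grasp; the last joint's range is limited). The gripper opens to 85 mm and grips with 20 to 120 N. Pads are 22 mm wide; open, the fingers measure 114 mm over their backs; the gripper's body (76 mm by 85 mm) begins 54 mm behind the grasp point. The pads swing forward as they close: fully open they stand 13 mm farther back than shut.
Start: joints at [58.997, 21.807, 74.336, -0, 83.858, -12.336], TCP at [176.028, 521.051, 231.322] pointing down, gripper open.
Joint ranges: [-178.18, 178.18], [-50.72, 133.34], [12.68, 142.11], [-81.47, 261.47], [9.98, 163.14], [-165.26, 165.26]. Speed limits (degrees/s): [136.94, 136.94, 180, 180, 180, 180].

INTERFACE

Orientations are given as [roll, pitch, yaw] about the fixed x, y, z axes, in that order (R = Rz(yaw) Ry(pitch) Rx(roll)).
In Python, from plant import manip gives the robot as it stands.
- The arm moves only by the tool move_arm, never from a script. Its argument "commands" is a list of rows, each a list of 7 numbers: the turn, a rotation vector about the world's x, y, z in rad, then the shift along the world's x, y, z in mm, then the gripper command: -1 is fully open, 1 is shut, values between are in proportion. In form: [[ax, ay, az, dx, dy, dz, grip], ...]. A call has exactly 5 rows; each row shifts and turns the commanded pose from where the row before left it; what a row does not reach is not made up. A row lasts 1/8 s, in which the tool goes at most 62.5 mm and 10.7 degrees, less where a joint would pass 70% of its speed; a pose out of reach is approached as far as the arm can. A call with a gripper value outside its range is refused whole. The fingers move at their own pace and stop on an object; "newtons" is the grip in N (left out, the last holds). Time passes only in rows, so rows that do not move let the fingers close, or fill a call up. It gives the time, the measured TCP pose, the force, the opening and the grip force at its end, in the units of the state.
- manip.state(): the state, without advancing time (a new reading comes with each control period).
- manip.get_image(name): name is "scene" or "top" or "wrist"; returns a dict with "image" (400x640x3 uint8, blue, green, red), "fx", "fy", "cx", "cy" (pixels), "cam_to_world" (4x4, takes a point from camera to world coordinates). Camera axes: x right, y up, looking along -z (the intrinsics and any distortion apply to the point x, -y, -z); pixel columns grow to the right and rows downward; lengths in mm; the calibration is good to about 2 mm. A picture is of the moment at which its call begins. There is no depth.
- manip.hand_in(): hands the job in; it is judged then, once.
The state is a dict: "time_s": time; "joints": joint angles; "dq": joint speeds; "joint_torque": joint torques, N m; "position": TCP position; "tool_rot": TCP orientation; "force": force on the tool from outside, world axes, zero at the start; "moment": the same for the moment, N m; "opening": finger opening in mm; "grasp_force": force on a finger pad.
Only numpy, scipy, OpenCV 4.12 (cv2) and the standard library are available. Lean on these libraries where they do the work, as an engineer would, in place of code of your own. Each camera call takes 0.05 s, during which the arm holds its last target. There are 200 camera calls.

TASK

Book the larger of the two cartons to the job: draw the straight barcode scanner up out of its wooden holder and hold it still for two seconds, about 10 cm above the label on the larger carton's lid, pointing squarely at the middle of the bars. Then turn it to the job card on the sloping stand and point it squarely at the middle of the card's bars from about 10 cm away. Finish there with the scanner still held in the gripper, steady and touching nothing else; do not drop it, and do not push the cartons or the loose things about.

Things in the scene. Friction and masses are not known exactly. Their poses are not given: they have to be found in the camera images.
- scanner: straight cordless barcode scanner, 165 mm long, about 0.2 kg. Origin: middle of the window in its foot; z runs up along the body; it looks out along -z and reads at any turn about z. Black nose, z 0 to 47 mm: 44 (x) by 34 mm (y). Grey grip, z 47 to 165 mm: 38 (x) by 30 mm (y), a 7 mm wire loop on its end. Starts nose down in the holder, z 60 to 165 mm standing out to be gripped across x or y.
- scanner_holder: wooden holder, fixed: plinth 86 x 80 x 14 mm with a block 69 x 59 mm up to 74 mm above the bench; in it a pocket 47 (x) by 37 mm (y), 60 mm deep, open at the top, where the scanner's nose stands with 1.5 mm play all round. Origin: middle of the underside, z up; pocket centred on it, the scanner's x and y lie along the holder's.
- large_carton: the larger cardboard carton, closed, loose, lying flat: 90 mm (x) by 130 mm (y), 42 mm high, 0.45 kg. Origin: middle of the underside, z up.
- large_carton_label (a point): middle of the bars (48 mm along y by 22 mm along x) of the white label on top of the larger carton, off-centre on the lid; axes as the carton's, z straight up out of the label.
- small_carton: the smaller cardboard carton, not wanted: 62 mm (x) by 76 mm (y), 34 mm high, with a like label in the middle of its lid. Origin: middle of the underside, z up.
- card_stand: plywood stand, fixed, 128 mm deep by 124 mm wide, 118 mm high at the back. Origin: middle of the underside, z up, low front edge towards its -x. On it a board 146 x 124 mm with the job card, sloping up by 40 degrees from the level, with a 13 mm ledge at the lower edge and a steel clip at the upper.
- job_card: white job card on the stand's slope. Origin: middle of its black bars (48 mm along y by 22 mm along x), on the face of the card, 60 mm above the bench. z points straight out of the card (40 degrees from vertical, towards the stand's front), x up the slope, y level.
- head_a: machine head (guitar tuner), white, 48 x 31 x 33 mm, loose bystander on the bench. Origin: underside.
- head_b: a second white machine head, 48 x 31 x 33 mm, loose bystander. Origin: underside.
- hex_key: black hex key lying on the bench, 77 mm along its y, 24 mm along x, 4 mm thick, loose bystander.
- sanding: sanding block, 46 x 70 x 24 mm, loose bystander.

How it is judged:
By the outcome, as a careful person would: the job done as asked, in the order asked, and still so for the second after the job is handed in, while the arm keeps its last pose, push and grip.
It also fails if it takes over 42 s, if anything falls off the work surface, if the arm or the gripper's body presses on something with over 40 N, if the wrist force passes 120 N, or if a joint passes its speed limit or range.

## Working session

There is one attempt and no reset: what is moved stays moved. The work goes in short steps, Python scripts to look and compute and a tool call to move; the robot and the scene stay as the last step left them, time stands still between calls to the robot, and variables do not carry over. Pictures are saved under pics/ and viewed, at most 10 in all, crops included, and the job is handed in when it is done.

Besides the shell and the picture viewer there is one more tool, called after "Emit:" by a JSON object that holds its "fn" and its "kwargs". move_arm: Moves the arm, as the interface text tells. Its arguments: {"type":"object","properties":{"commands":{"type":"array","items":{"type":"array","items":{"type":"number"}}},"newtons":{"type":"number"}},"required":["commands"]}

```bash
mkdir -p pics; ls; python3 - <<'E'
from plant import manip
import cv2
s=manip.state();print(s)
for n in("scene","top","wrist"):
    d=manip.get_image(n);cv2.imwrite(f"pics/{n}0.png",d["image"]);print(n,{k:(v.round(3).tolist() if hasattr(v,'round') and k!='image' else v) for k,v in d.items() if k!='image'})
E
```

```text
pics
{'time_s': 0.0, 'joints': array([ 5.89956701e+01,  2.18420694e+01,  7.43855498e+01,  1.07415193e-03,
        8.38578514e+01, -1.23342766e+01]), 'dq': array([ 0.01263095,  0.04577696,  0.01325236, -0.12611739, -0.1221024 ,
        0.06387351]), 'joint_torque': array([ 1.14168692e-03, -4.48454010e+01, -2.31279087e+01, -1.59504002e-04,
        4.73459877e-03,  7.14960294e-06]), 'position': array([175.89364165, 520.80517708, 230.69697842]), 'tool_rot': array([-1.79916730e+02, -1.93009271e-02,  1.61329817e+02]), 'force': array([-0.3832846 ,  0.70009186, -0.14382519]), 'moment': array([-0.05720464, -0.00507108, -0.01023638]), 'grasp_force': 0.0, 'opening': 85.81875275111358}
scene {'fx': 439.95599847771047, 'fy': 439.95599847771047, 'cx': 311.63630966027506, 'cy': 197.24395665839083, 'cam_to_world': [[-0.523, -0.383, 0.762, 1282.378], [0.852, -0.242, 0.463, 215.649], [0.007, 0.891, 0.453, 480.724], [0.0, 0.0, 0.0, 1.0]]}
top {'fx': 450.89142547811605, 'fy': 450.89142547811605, 'cx': 317.1092680131807, 'cy': 201.13584054493975, 'cam_to_world': [[-0.108, 0.969, -0.223, 377.7], [-0.994, -0.104, 0.028, -216.466], [0.004, 0.225, 0.974, 919.622], [0.0, 0.0, 0.0, 1.0]]}
wrist {'fx': 327.2479935167466, 'fy': 327.2479935167466, 'cx': 319.89601107681716, 'cy': 204.52433209339162, 'cam_to_world': [[0.319, -0.906, -0.277, 105.831], [0.948, 0.305, 0.094, 545.485], [-0.0, -0.292, 0.956, 372.238], [0.0, 0.0, 0.0, 1.0]]}
```

View pics/top0.png

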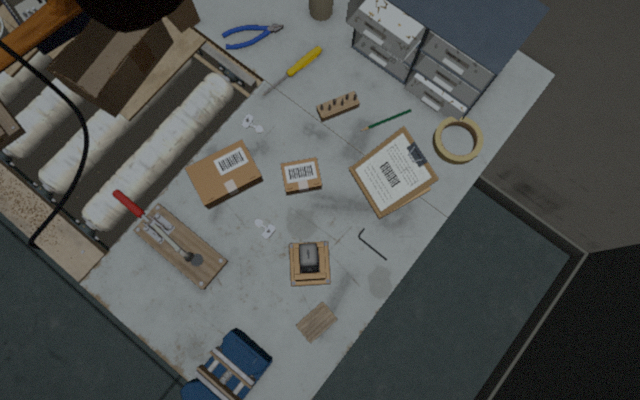

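View pics/scene0.png

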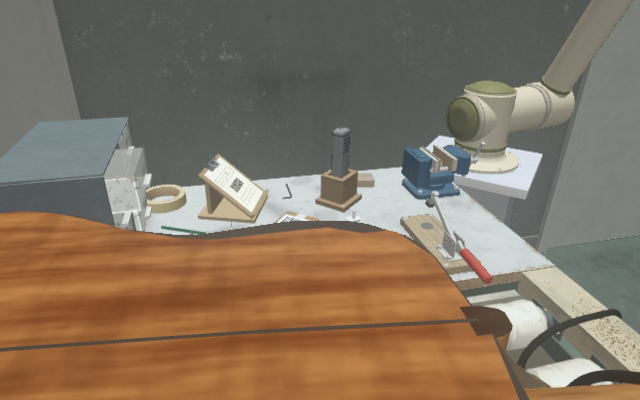

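The top view shows the large carton at about (223,173), the small one at (302,177), the card stand at (393,172) and the holder with the scanner at (310,262). The scene view shows the scanner upright at (341,150) and the card face at (235,185).

```bash
cat > h.py <<'E'
import numpy as np,cv2
from scipy.spatial.transform import Rotation as Ro
from plant import manip
def ray(d,u,v):
    M=d["cam_to_world"];r=np.array([(u-d["cx"])/d["fx"],-(v-d["cy"])/d["fy"],-1]);return M[:3,3],M[:3,:3]@r
def onz(d,u,v,z):
    o,r=ray(d,u,v);return o+r*(z-o[2])/r[2]
def proj(d,p):
    M=d["cam_to_world"];c=M[:3,:3].T@(np.array(p)-M[:3,3]);return d["cx"]-d["fx"]*c[0]/c[2],d["cy"]+d["fy"]*c[1]/c[2]
E
python3 - <<'E'
from h import *
im=cv2.imread("pics/top0.png")
c=im[120:290,180:450];c=cv2.resize(c,None,fx=2.96,fy=2.96,interpolation=cv2.INTER_CUBIC);c=cv2.convertScaleAbs(c,alpha=1.3)
cv2.imwrite("pics/topc.png",c)
d=manip.get_image("top")
for n,u,v,z in[("holder",310,275,0),("scantop",309,247,179),("big",223,173,42),("small",302,177,34),("card",393,175,60)]:print(n,onz(d,u,v,z).round())
E
```

```text
holder [ 438. -212.    0.]
scantop [ 471. -216.  179.]
big [657. -58.  42.]
small [ 634. -216.   34.]
card [ 611. -396.   60.]
```

View pics/topc.png

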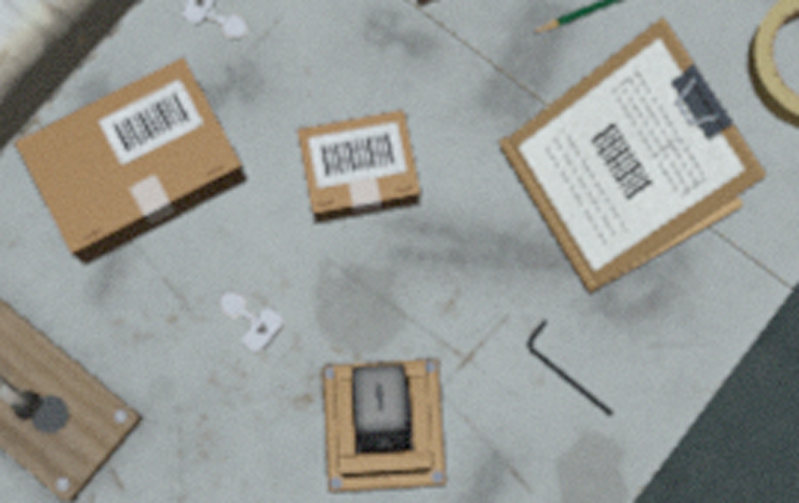

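The crop gives clear corners: large carton lid bars at crop (152,122), card bars at (622,162), and holder plinth corners at (322,365), (438,360), (446,485) and (330,492).

```bash
cat > m1.py <<'E'
from h import *
d=manip.get_image("top");im=d["image"];g=cv2.cvtColor(im,cv2.COLOR_BGR2GRAY)
f=lambda x,y:(180+x/2.96-.33,120+y/2.96-.33)
def P(l,z):return np.array([onz(d,*f(*q),z) for q in l])
def rect(l,z,n):
    p=P(l,z)[:,:2];e=np.diff(np.vstack([p,p[:1]]),axis=0);print(n,p.mean(0).round(1),"len",np.hypot(*e.T).round(),"ang",np.degrees(np.arctan2(e[:,1],e[:,0])).round(1))
rect([(322,365),(438,360),(446,485),(330,492)],14,"plinth")
rect([(352,367),(405,366),(411,427),(356,430)],179,"scantop")
rect([(20,143),(183,60),(243,167),(80,250)],42,"lid")
# bars: dark pixels hull
def bars(box,z,n):
    x0,y0=map(int,f(*box[:2]));x1,y1=map(int,f(*box[2:]))
    s=cv2.resize(g[y0:y1,x0:x1],None,fx=4,fy=4,interpolation=cv2.INTER_CUBIC)
    th,m=cv2.threshold(s,0,255,cv2.THRESH_BINARY_INV+cv2.THRESH_OTSU)
    m=cv2.morphologyEx(m,cv2.MORPH_CLOSE,np.ones((9,9)))
    k,l,st,ce=cv2.connectedComponentsWithStats(m)
    i=1+max(range(k-1),key=lambda i:st[i+1,4]*(1 if np.hypot(*(ce[i+1]-np.array(s.shape[::-1])/2))<20 else 0))
    pts=np.argwhere(l==i)[:,::-1].astype(np.float32);r=cv2.minAreaRect(pts);b=cv2.boxPoints(r)
    q=np.array([onz(d,x0+(u+.5)/4-.5,y0+(v+.5)/4-.5,z) for u,v in b])
    print(n,"centre",q.mean(0).round(1),"pix",x0+r[0][0]/4-.4,y0+r[0][1]/4-.4,"sides",np.linalg.norm(np.diff(q,axis=0),axis=1).round(1))
bars((105,90,197,152),42,"label");bars((585,118,660,206),60,"card")
# card board lower/upper edge
lo=P([(500,145),(592,290)],13);print("lower edge",lo.round(),)
up=P([(663,18),(765,172)],112);print("upper",up.round())
for n,q in(("headB",(250,320)),("headA",(215,15))):print(n,onz(d,*f(*q),0).round())
print("vise",onz(d,235,355,80).round())
E
python3 m1.py
```

```text
plinth [ 460.  -213.1] len [79. 84. 78. 85.] ang [-93.7 177.2  87.2  -1.8]
scantop [ 460.3 -213.6] len [30. 34. 30. 35.] ang [-95.1 179.4  87.   -2. ]
lid [659.3 -60.7] len [125.  89. 123.  88.] ang [ -67.3 -156.6  112.1   24.9]
label centre [680.8 -74.9  42. ] pix 230.4646993637085 160.98042259216308 sides [50.4 22.5 50.1]
card centre [ 614.3 -389.1   60. ] pix 389.22852478027346 173.8934341430664 sides [22.3 51.  22. ]
lower edge [[ 648. -315.   13.]
 [ 537. -366.   13.]]
upper [[ 692. -420.  112.]
 [ 583. -468.  112.]]
headB [ 544. -128.    0.]
headA [ 773. -121.    0.]
vise [307. -66.  80.]
```

Emit:
{"fn": "move_arm", "kwargs": {"commands": [[0,0,-0.0858,19,-49,14,-1],[0,0,-0.0858,19,-49,14,-1],[0,0,-0.0858,19,-49,14,-1],[0,0,-0.0858,19,-49,14,-1],[0,0,-0.0858,19,-49,14,-1]]}}

```text
time_s: 0.88
position: [271.2, 274.5, 301.8]
tool_rot: [180.0, 0.0, 136.6]
force: [1.2, -0.4, 0.7]
opening: 85.5
grasp_force: 0.0
```

Emit:
{"fn": "move_arm", "kwargs": {"commands": [[0,0,-0.0858,19,-49,0,-1],[0,0,-0.0858,19,-49,0,-1],[0,0,-0.0858,19,-49,0,-1],[0,0,-0.0858,19,-49,0,-1],[0,0,-0.0858,19,-49,0,-1]]}}

```text
time_s: 1.5
position: [366.3, 29.3, 301.5]
tool_rot: [180.0, 0.0, 112.0]
force: [1.1, 1.6, -0.1]
opening: 85.6
grasp_force: 0.0
```

Emit:
{"fn": "move_arm", "kwargs": {"commands": [[0,0,-0.0858,19,-49,0,-1],[0,0,-0.0858,19,-49,0,-1],[0,0,-0.0858,19,-49,0,-1],[0,0,-0.0858,19,-49,0,-1],[0,0,-0.0858,19,-49,0,-1]]}}

```text
time_s: 2.12
position: [461.4, -215.7, 301.3]
tool_rot: [180.0, -0.0, 87.4]
force: [-0.9, -0.4, -0.7]
opening: 85.8
grasp_force: 0.0
```

```bash
python3 - <<'E'
from h import *
d=manip.get_image("wrist");cv2.imwrite("pics/w1.png",d["image"]);s=manip.state()
print(s["position"],s["tool_rot"],s["joints"],s["time_s"])
for n,p in(("scan top",(460,-213.3,179)),("plinth",(460,-213,14)),("label",(680.8,-74.9,42)),("card",(614,-389,60))):print(n,proj(d,p))
E
```

```text
[ 462.77019746 -220.74633374  300.07657412] [-1.79974564e+02  8.04586570e-02  8.70280432e+01] [-3.87084024e+01  1.56215619e+01  7.22311814e+01 -8.02202136e-02
  9.21209087e+01 -3.57394150e+01] 2.175
scan top (np.float64(317.30862678722815), np.float64(195.8972756457701))
plinth (np.float64(318.28368518335213), np.float64(162.24450353891854))
label (np.float64(512.3025271973271), np.float64(33.5873276050844))
card (np.float64(439.3803326446184), np.float64(294.04892844238213))
```

View pics/w1.png

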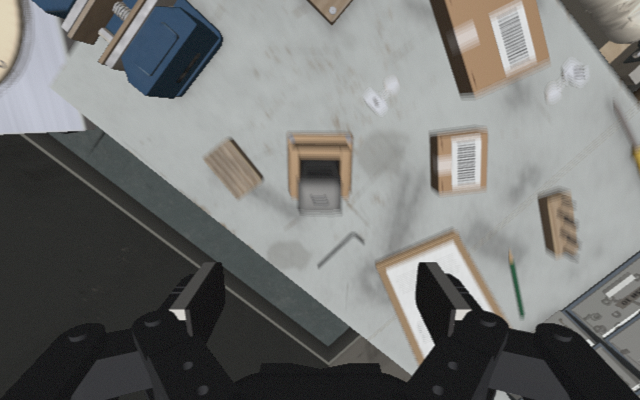

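The wrist view (blurred, as the arm was still moving) shows the holder at about (320,165), the scanner top at (320,195), the large carton's label at (515,40) and the small carton's at (467,162). These match the projections.

Emit:
{"fn": "move_arm", "kwargs": {"commands": [[0,0,0,-1,1,-20,-1],[0,0,0,0,0,-20,-1],[0,0,0,0,0,0,-1],[0,0,0,0,0,0,-1],[0,0,0,0,0,0,-1]]}}

```text
time_s: 2.8
position: [460.3, -213.1, 262.2]
tool_rot: [179.9, 0.1, 87.6]
force: [0.3, 0.1, 0.2]
opening: 85.3
grasp_force: 0.0
```

```bash
python3 - <<'E'
from h import *
d=manip.get_image("wrist");s=manip.state()
im=d["image"];c=cv2.resize(im[30:300,250:610],None,fx=2.2,fy=2.2,interpolation=cv2.INTER_CUBIC);cv2.imwrite("pics/w2.png",c)
print(s["position"],s["tool_rot"],s["joints"],s["time_s"])
for n,p in(("scan top",(460,-213.3,179)),("plinth",(460,-213,14)),("label",(680.8,-74.9,42)),("card",(614,-389,60))):
    u,v=proj(d,p);print(n,(u-250)*2.2,(v-30)*2.2)
np.savez("w2.npz",**{k:d[k] for k in d if k!="image"})
E
```

```text
[ 460.21948542 -213.00465166  262.03036976] [1.79938819e+02 4.45775148e-02 8.76043500e+01] [-3.82332325e+01  1.62051861e+01  7.76461732e+01 -3.17889856e-04
  8.60729426e+01 -3.58375847e+01] 2.85
scan top 150.5001045513691 404.00496272986334
plinth 151.50169538479608 307.1855926667348
label 627.5460398923392 -2.468430503967835
card 441.0494280228608 624.0178705993848
```

View pics/w2.png

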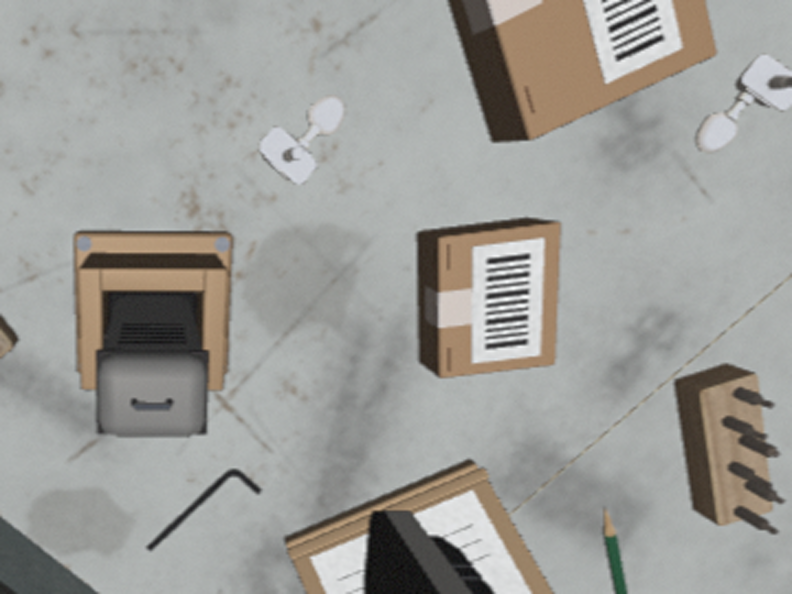

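The settled wrist view shows the scanner top centred at crop (152,393), with the plinth centre at (153,310) right where predicted. The gripper lines up, so I'll descend.

Emit:
{"fn": "move_arm", "kwargs": {"commands": [[0,0,0,0,0,-30,-1],[0,0,0,0,0,-30,-1],[0,0,0,0,0,-30,-1],[0,0,0,0,0,-25,-1],[0,0,0,0,0,-20,-1]], "newtons": 60}}

```text
time_s: 3.48
position: [460.1, -213.0, 125.8]
tool_rot: [180.0, 0.0, 87.6]
force: [-1.1, 0.1, -0.4]
opening: 85.7
grasp_force: 0.0
```

Emit:
{"fn": "move_arm", "kwargs": {"commands": [[0,0,0,0,0,0,-1],[0,0,0,0,0,0,1],[0,0,0,0,0,0,1],[0,0,0,0,0,0,1],[0,0,0,0,0,0,1]], "newtons": 60}}

```text
time_s: 4.1
position: [460.2, -213.1, 127.1]
tool_rot: [179.9, 0.1, 87.6]
force: [-1.9, 0.9, 6.3]
opening: 37.1
grasp_force: 59.6
```

Emit:
{"fn": "move_arm", "kwargs": {"commands": [[0,0,0,0,0,0,1],[0,0,0,0,0,0,1],[0,0,0,0,0,0,1],[0,0,0,0,0,0,1],[0,0,0,0,0,0,1]], "newtons": 60}}

```text
time_s: 4.72
position: [460.2, -213.1, 127.1]
tool_rot: [179.9, 0.1, 87.6]
force: [-1.2, 0.4, 5.2]
opening: 37.2
grasp_force: 59.6
```

Emit:
{"fn": "move_arm", "kwargs": {"commands": [[0,0,0,0,0,5,1],[0,0,0,0,0,10,1],[0,0,0,0,0,15,1],[0,0,0,0,0,20,1],[0,0,0,0,0,20,1]]}}

```text
time_s: 5.35
position: [460.0, -212.9, 197.5]
tool_rot: [180.0, 0.0, 87.6]
force: [0.1, 0.0, -1.4]
opening: 37.3
grasp_force: 59.7
```

Emit:
{"fn": "move_arm", "kwargs": {"commands": [[0,0,0,0,0,25,1],[0,0,0,0,0,25,1],[0,0,0,0,0,15,1],[0,0,0,0,0,0,1],[0,0,0,0,0,0,1]]}}

```text
time_s: 5.98
position: [459.8, -212.7, 260.8]
tool_rot: [-180.0, -0.0, 87.6]
force: [0.1, -0.1, -1.4]
opening: 37.5
grasp_force: 59.6
```

```bash
python3 - <<'E'
from h import *
s=manip.state();print(s["position"],s["tool_rot"],s["joints"],s["force"])
a=manip.get_image("scene");b=manip.get_image("top");w=manip.get_image("wrist")
for d,n in((a,"scene"),(b,"top"),(w,"wrist")):
  for z in (14,14+47,14+165):print(n,z,[round(float(x),1) for x in proj(d,(460,-213.3,z+134.5))])
A=cv2.resize(a["image"][20:220,270:430],None,fx=2.9,fy=2.9,interpolation=cv2.INTER_CUBIC)
B=cv2.resize(w["image"][130:400,200:440],None,fx=580/270,fy=580/270)[:580]
H=580;cv2.imwrite("pics/l1.png",cv2.resize(np.hstack([A,B[:, :336]]),None,fx=1,fy=1)) if A.shape[0]==580 and A.shape[1]+336<=800 else print(A.shape)
E
```

```text
[ 459.78997435 -212.71494103  260.77210402] [-1.79952562e+02 -3.93547459e-02  8.75958604e+01] [-3.82400032e+01  1.62605152e+01  7.77768599e+01  4.14141725e-03
  8.60241237e+01 -3.58361693e+01] [ 0.08611562 -0.05197792 -1.42302846]
scene 14 [339.6, 141.9]
scene 61 [340.4, 121.4]
scene 179 [342.5, 65.5]
top 14 [308.5, 256.1]
top 61 [308.0, 253.0]
top 179 [306.6, 243.1]
wrist 14 [319.5, 202.8]
wrist 61 [319.3, 222.8]
wrist 179 [318.1, 347.4]
```

View pics/l1.png

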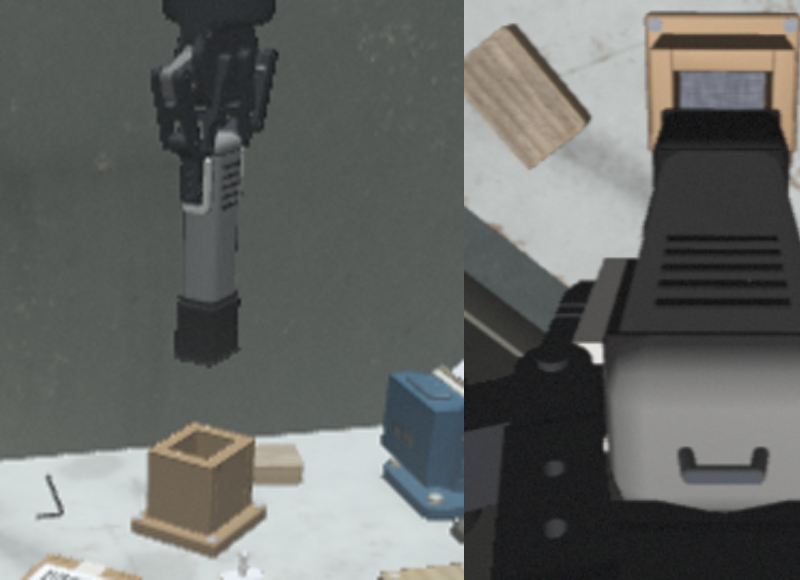

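The scanner is held, upright in the scene view (nose bottom at crop (207,355) against a predicted (202,353)), and the holder is empty. Next I'll check the tilt in the other plane from the face edges in the wrist view.

```bash
python3 - <<'E'
from h import *
w=manip.get_image("wrist")
g=cv2.cvtColor(w["image"],cv2.COLOR_BGR2GRAY)
zt=14+134.5
for n,z,hy in(("foot front",0,17),("nose top front",47,17),("grip-nose",47,15),("grip top front",165,15)):
    print(n,[round(float(x),1) for x in proj(w,(460,-213.3+hy,z+zt))], "v per mm y",round(proj(w,(460,-212.3+hy,z+zt))[1]-proj(w,(460,-213.3+hy,z+zt))[1],2))
p=g[140:300,300:340].mean(1);dd=np.abs(np.diff(p));print([(140+i,round(p[i]),round(p[i+1])) for i in range(len(dd)) if dd[i]>5])
for v in(182,195,230,300,330):
    r=g[v,240:400].astype(int);e=np.abs(np.diff(r));print(v,[(240+i,r[i],r[i+1]) for i in range(159) if e[i]>18])
E
```

```text
foot front [318.5, 182.2] v per mm y -1.23
nose top front [318.1, 198.4] v per mm y -1.47
grip-nose [318.3, 201.3] v per mm y -1.46
grip top front [315.9, 307.5] v per mm y -2.77
[(144, 175, 142), (145, 142, 68), (146, 68, 50), (151, 50, 68), (152, 68, 144), (153, 144, 179), (161, 165, 142), (162, 142, 101), (163, 101, 118), (164, 118, 123), (179, 118, 88), (180, 88, 44), (181, 44, 22), (196, 35, 40), (198, 43, 31), (199, 31, 47), (200, 47, 54), (238, 55, 44), (239, 44, 25), (241, 23, 43), (242, 43, 54), (245, 53, 28), (247, 24, 37), (248, 37, 48), (249, 48, 54), (251, 55, 47), (252, 47, 26), (254, 23, 32), (255, 32, 45), (256, 45, 55), (259, 55, 36), (260, 36, 24), (262, 25, 37), (263, 37, 46), (264, 46, 54), (267, 55, 47), (268, 47, 26), (271, 23, 42), (272, 42, 49), (273, 49, 54), (283, 54, 38), (284, 38, 31), (285, 31, 47), (286, 47, 55)]
182 [(251, np.int64(155), np.int64(126)), (252, np.int64(126), np.int64(87)), (256, np.int64(62), np.int64(96)), (257, np.int64(96), np.int64(162)), (258, np.int64(162), np.int64(190)), (283, np.int64(196), np.int64(174)), (284, np.int64(174), n
[... 572 characters left out ...]
8, np.int64(160), np.int64(117)), (289, np.int64(117), np.int64(44)), (290, np.int64(44), np.int64(17)), (348, np.int64(27), np.int64(78)), (349, np.int64(78), np.int64(137)), (350, np.int64(137), np.int64(156)), (351, np.int64(156), np.int64(137)), (354, np.int64(127), np.int64(169)), (355, np.int64(169), np.int64(196))]
230 [(283, np.int64(184), np.int64(133)), (284, np.int64(133), np.int64(65)), (352, np.int64(57), np.int64(107)), (353, np.int64(107), np.int64(172)), (354, np.int64(172), np.int64(198))]
300 []
330 [(265, np.int64(27), np.int64(54)), (267, np.int64(65), np.int64(84)), (268, np.int64(84), np.int64(103)), (371, np.int64(106), np.int64(84)), (373, np.int64(67), np.int64(45))]
```

Emit:
{"fn": "move_arm", "kwargs": {"commands": [[0,0,0,20,10,0,1],[0,0,0,35,18,0,1],[0,0,0,35,18,0,1],[0,0,0,20,10,0,1],[0,0,0,0,0,0,1]]}}

```text
time_s: 6.8
position: [570.7, -156.2, 260.4]
tool_rot: [-179.9, -0.0, 87.7]
force: [0.4, -0.4, -0.8]
opening: 37.1
grasp_force: 60.0
```

Emit:
{"fn": "move_arm", "kwargs": {"commands": [[0,0,0,0,0,0,1],[0,0,0,0,0,0,1],[0,0,0,0,0,0,1],[0,0,0,0,0,0,1],[0,0,0,0,0,0,1]]}}

```text
time_s: 7.42
position: [569.9, -157.0, 261.4]
tool_rot: [180.0, 0.0, 87.6]
force: [0.2, -0.2, -1.4]
opening: 37.1
grasp_force: 60.0
```

```bash
python3 - <<'E'
from h import *
s=manip.state();print(s["position"],s["tool_rot"],s["joints"])
w=manip.get_image("wrist");print([proj(w,p) for p in((680.8,-74.9,42),(614.3,-389.1,60))])
im=w["image"].copy();u,v=map(int,proj(w,(680.8,-74.9,42)));cv2.imwrite("pics/w3.png",im)
x0,y0=max(u-45,0),max(v-50,0);g=cv2.cvtColor(im,cv2.COLOR_BGR2GRAY)[y0:y0+100,x0:x0+90]
s4=cv2.resize(g,None,fx=4,fy=4,interpolation=cv2.INTER_CUBIC)
m=((s4<100)*255).astype(np.uint8);m=cv2.morphologyEx(m,cv2.MORPH_CLOSE,np.ones((17,17)));k,l,st,ce=cv2.connectedComponentsWithStats(m)
for i in range(1,k):
    if st[i,4]>800:
        r=cv2.minAreaRect(np.argwhere(l==i)[:,::-1].astype(np.float32));c=np.array([onz(w,x0+(a+.5)/4-.5,y0+(b+.5)/4-.5,42) for a,b in cv2.boxPoints(r)]);print(c.mean(0).round(1),np.linalg.norm(np.diff(c,axis=0),axis=1).round(1))
E
```

```text
[ 569.93372964 -157.04604527  261.37924614] [1.79997102e+02 2.96790129e-03 8.75861246e+01] [-2.68692158e+01  2.50152374e+01  6.41597534e+01 -1.50218934e-03
  9.08211427e+01 -2.44553620e+01]
[(np.float64(422.1073233616161), np.float64(93.26034234138604)), (np.float64(361.5605893308277), np.float64(355.05863147222794))]
[680.8 -74.7  42. ] [21.  48.4 21.8]
```

View pics/w3.png

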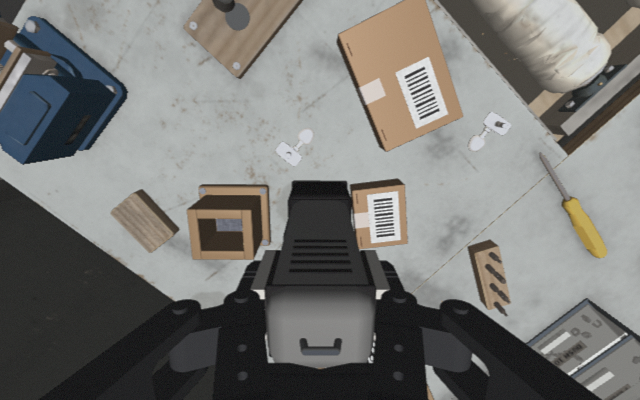

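The wrist view shows the large label at (422,93), which works out to (680.8, -74.7). That agrees with the top view within 0.2 mm.

Emit:
{"fn": "move_arm", "kwargs": {"commands": [[0,0,0,20,15,-2,1],[0,0,0,33,24,-2,1],[0,0,0,33,24,-2,1],[0,0,0,18,14,0,1],[0,0,0,7,5,0,1]]}}

```text
time_s: 8.1
position: [681.6, -74.1, 254.7]
tool_rot: [-180.0, -0.0, 87.7]
force: [-0.3, 0.3, -1.8]
opening: 37.3
grasp_force: 60.3
```

Emit:
{"fn": "move_arm", "kwargs": {"commands": [[0,0,0,0,0,0,1],[0,0,0,0,0,0,1],[0,0,0,0,0,0,1],[0,0,0,0,0,0,1],[0,0,0,0,0,0,1]]}}

```text
time_s: 8.72
position: [680.9, -75.1, 255.4]
tool_rot: [180.0, 0.0, 87.6]
force: [0.1, -0.2, -2.3]
opening: 37.6
grasp_force: 60.3
```

```bash
python3 - <<'E'
from h import *
s=manip.state();print(s["position"],s["tool_rot"],s["joints"],s["time_s"])
w=manip.get_image("wrist");print([proj(w,(680.8,-74.8,42))]);g=cv2.cvtColor(w["image"],cv2.COLOR_BGR2GRAY)
p=s["position"];print(proj(w,p+[0,17,-113]),proj(w,p+[0,0,-113]))
print([(i,g[i,318]) for i in range(172,186)])
a=manip.get_image("scene");print(proj(a,p+[0,0,-113]),proj(a,p+[0,0,52]));cv2.imwrite("pics/s3.png",cv2.resize(a["image"][0:260,100:450],None,fx=2.2,fy=2.2,interpolation=cv2.INTER_CUBIC))
E
```

```text
[680.92561151 -75.09649723 255.44299954] [1.79993344e+02 2.71828216e-03 8.75828953e+01] [-1.61692452e+01  3.56706056e+01  4.63788356e+01 -1.06821500e-03
  9.79434469e+01 -1.37522884e+01] 8.725
[(np.float64(319.1612499045659), np.float64(175.58154367578533))]
(np.float64(318.14314693457004), np.float64(181.20471971646617)) (np.float64(319.0328085952814), np.float64(201.67422184446826))
[(172, np.uint8(61)), (173, np.uint8(129)), (174, np.uint8(220)), (175, np.uint8(230)), (176, np.uint8(129)), (177, np.uint8(89)), (178, np.uint8(202)), (179, np.uint8(234)), (180, np.uint8(146)), (181, np.uint8(56)), (182, np.uint8(19)), (183, np.uint8(14)), (184, np.uint8(24)), (185, np.uint8(20))]
(np.float64(349.54482757879475), np.float64(197.73604261722338)) (np.float64(354.5157869600267), np.float64(101.38865755593099))
```

View pics/s3.png

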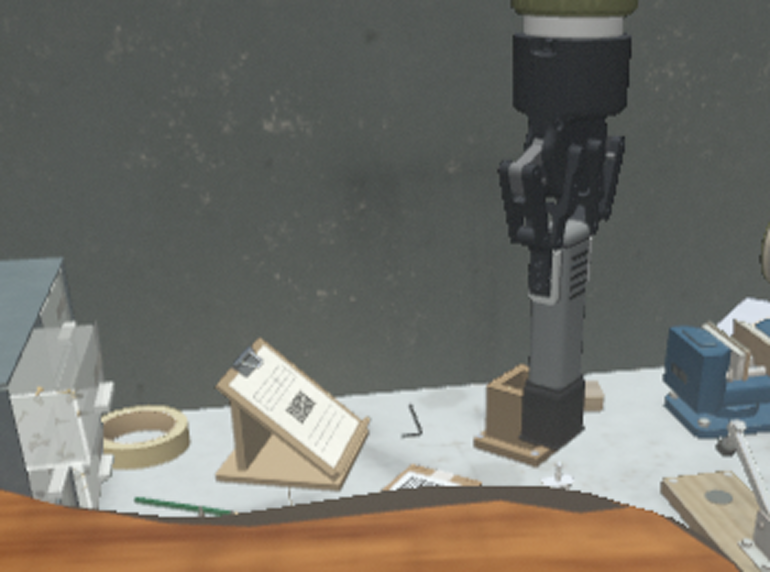

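The scanner hangs squarely above the large carton (nose bottom at crop (552,440)). The card bars sit at crop (300,407) in this scene view, which I'll use for triangulation after the two-second hold.

Emit:
{"fn": "move_arm", "kwargs": {"commands": [[0,0,0,0,0,0,1],[0,0,0,0,0,0,1],[0,0,0,0,0,0,1],[0,0,0,0,0,0,1],[0,0,0,0,0,0,1]]}}

```text
time_s: 9.45
position: [681.0, -74.9, 255.3]
tool_rot: [180.0, -0.0, 87.6]
force: [-0.0, -0.4, -1.1]
opening: 37.5
grasp_force: 60.3
```

Emit:
{"fn": "move_arm", "kwargs": {"commands": [[0,0,0,0,0,0,1],[0,0,0,0,0,0,1],[0,0,0,0,0,0,1],[0,0,0,0,0,0,1],[0,0,0,0,0,0,1]]}}

```text
time_s: 10.07
position: [681.0, -75.0, 255.4]
tool_rot: [180.0, 0.0, 87.6]
force: [0.2, -0.6, -1.1]
opening: 37.4
grasp_force: 60.3
```

Emit:
{"fn": "move_arm", "kwargs": {"commands": [[0,0,0,0,0,0,1],[0,0,0,0,0,0,1],[0,0,0,0,0,0,1],[0,0,0,0,0,0,1],[0,0,0,0,0,0,1]]}}

```text
time_s: 10.7
position: [681.0, -74.9, 255.3]
tool_rot: [180.0, -0.0, 87.6]
force: [0.5, -0.4, -0.8]
opening: 37.4
grasp_force: 60.3
```

Emit:
{"fn": "move_arm", "kwargs": {"commands": [[0,0,0,0,0,0,1],[0,0,0,0,0,0,1],[0,0,0,0,0,0,1],[0,0,0,0,0,0,1],[0,0,0,0,0,0,1]]}}

```text
time_s: 11.32
position: [681.0, -74.9, 255.3]
tool_rot: [-180.0, -0.0, 87.6]
force: [-0.3, -0.1, -1.0]
opening: 37.7
grasp_force: 60.3
```

```bash
python3 - <<'E'
from h import *
s=manip.state();print(s["position"],s["tool_rot"],s["time_s"])
t=manip.get_image("top");a=manip.get_image("scene")
print("card in scene",proj(a,(614.3,-389.1,60)),"seen",100+300/2.2-.3,407/2.2-.3)
o,r=ray(t,389.2,173.9);o2,r2=ray(a,236.1,184.7)
k=np.linalg.lstsq(np.c_[r,-r2],o2-o,rcond=None)[0];print("tri",(o+k[0]*r).round(1),(o2+k[1]*r2).round(1))
# bars' long axis direction at z=60 (level line) and white card quad in top view
g=t["image"];hsv=cv2.cvtColor(g,cv2.COLOR_BGR2HSV);m=((hsv[...,2]>165)&(hsv[...,1]<40)).astype(np.uint8)*255
m[:,:340]=0;m[:,450:]=0;m[:110]=0;m[220:]=0;m=cv2.morphologyEx(m,cv2.MORPH_CLOSE,np.ones((9,9)));k,l,st,ce=cv2.connectedComponentsWithStats(m);i=1+np.argmax(st[1:,4]);print(st[i])
h=cv2.convexHull(np.argwhere(l==i)[:,::-1]);q=cv2.approxPolyDP(h,6,True)[:,0];print(q.tolist())
# intersect with slope plane for yaw guess
for al in(-68,-66,-64):
    c,sn=np.cos(np.radians(al)),np.sin(np.radians(al));n=np.array([-c*.6428,-sn*.6428,.766]);C=np.array([614.3,-389.1,60])
    X=np.array([c*.766,sn*.766,.6428]);Y=np.cross(n,X);L=[]
    for u,v in q:
        o,r=ray(t,u,v);P=o+r*((C-o)@n)/(r@n)-C;L.append((round(P@X),round(P@Y)))
    print(al,L)
E
```

```text
[681.01564982 -74.91205578 255.32330764] [-1.79999317e+02 -1.57094700e-03  8.75963668e+01] 11.325
card in scene (np.float64(235.68848941408905), np.float64(185.02022953184047)) seen 236.06363636363633 184.69999999999996
tri [ 614.  -388.9   60.9] [ 613.7 -388.4   60.7]
[ 357  134   72   76 2289]
[[428, 176], [381, 209], [357, 169], [402, 134]]
-68 [(66, -46), (-55, -50), (-56, 47), (65, 50)]
-66 [(64, -47), (-57, -48), (-55, 48), (67, 48)]
-64 [(62, -49), (-58, -47), (-53, 50), (69, 46)]
```

Emit:
{"fn": "move_arm", "kwargs": {"commands": [[-0.0321,-0.0138,0,-6,-10,0,1],[-0.0641,-0.0276,0,-12,-19,-3,1],[-0.0641,-0.0276,0,-12,-19,-3,1],[-0.0641,-0.0276,0,-12,-19,-3,1],[-0.0641,-0.0276,0,-12,-19,-3,1]]}}

```text
time_s: 12.05
position: [626.6, -161.5, 243.4]
tool_rot: [171.9, 16.3, 86.4]
force: [-1.0, 0.2, -2.3]
opening: 37.8
grasp_force: 60.3
```

Emit:
{"fn": "move_arm", "kwargs": {"commands": [[-0.0641,-0.0276,0,-12,-19,-3,1],[-0.0641,-0.0276,0,-12,-19,-3,1],[-0.0641,-0.0276,0,-12,-19,-3,1],[-0.0641,-0.0276,0,-12,-19,-3,1],[-0.0641,-0.0276,0,-12,-16,-3,1]]}}

```text
time_s: 12.68
position: [566.6, -253.5, 228.5]
tool_rot: [161.2, 33.8, 81.8]
force: [0.3, -0.2, -1.7]
opening: 37.5
grasp_force: 60.3
```

Emit:
{"fn": "move_arm", "kwargs": {"commands": [[-0.0321,-0.0138,0,-7,-10,-5,1],[0,0,0,0,0,0,1],[0,0,0,0,0,0,1],[0,0,0,0,0,0,1],[0,0,0,0,0,0,1]]}}

```text
time_s: 13.3
position: [560.3, -262.8, 223.5]
tool_rot: [160.0, 35.4, 81.2]
force: [-0.7, 0.5, -1.7]
opening: 37.3
grasp_force: 60.2
```

```bash
cat > chk.py <<'E'
from h import *
s=manip.state();p=s["position"];R=Ro.from_euler("xyz",s["tool_rot"],degrees=True).as_matrix()
C=np.array([614,-389,60]);n=np.array([-.2543,.5904,.766])
f=p+R[:,2]*113;a=R[:,2];hit=f+a*((C-f)@n)/(a@n)
print(p,s["joints"].round(1),"ang",np.degrees(np.arccos(-a@n)),"dist",(f-C)@n,"hit err",(hit-C).round(1),"move",(C+213*n-p).round(1),"rot",np.cross(-a,n).round(4),s["time_s"])
E
python3 chk.py; python3 - <<'E'
from h import *
t=manip.get_image("scene")["image"][20:240,160:420];u=manip.get_image("wrist")["image"]
h=520;A=cv2.resize(t,(int(260*1.5),int(220*1.5)),interpolation=cv2.INTER_CUBIC);B=cv2.resize(u,(400,250))
k=np.zeros((330,800,3),np.uint8);k[:330,:390]=A;k[:250,395:795]=B;cv2.imwrite("pics/c1.png",k)
E
```

```text
[ 560.3283114  -262.78511842  223.52538486] [-26.   21.2  87.5 -36.3  44.9  -3.4] ang 0.1065766065364387 dist 100.42661678589776 hit err [0.7 0.3 0. ] move [-0.5 -0.5 -0.4] rot [-0.0002  0.0002 -0.0002] 13.3
```

View pics/c1.png

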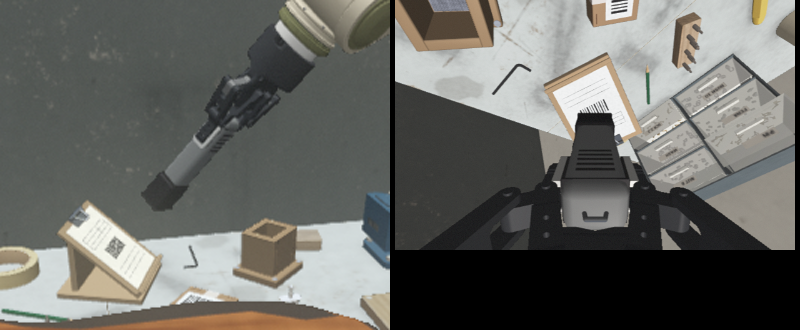

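The scanner now points squarely at the card bars (scene part, nose at (155,195), bars at (116,245)), touching nothing. I'll hold briefly and then hand in.

Emit:
{"fn": "move_arm", "kwargs": {"commands": [[0,0,0,0,0,0,1],[0,0,0,0,0,0,1],[0,0,0,0,0,0,1],[0,0,0,0,0,0,1],[0,0,0,0,0,0,1]]}}

```text
time_s: 14.02
position: [560.0, -263.0, 223.3]
tool_rot: [160.0, 35.4, 81.2]
force: [0.3, -1.2, -1.4]
opening: 37.9
grasp_force: 60.2
```

Emit:
{"fn": "move_arm", "kwargs": {"commands": [[0,0,0,0,0,0,1],[0,0,0,0,0,0,1],[0,0,0,0,0,0,1],[0,0,0,0,0,0,1],[0,0,0,0,0,0,1]]}}

```text
time_s: 14.65
position: [560.0, -262.9, 223.3]
tool_rot: [160.0, 35.4, 81.2]
force: [1.4, -0.9, -2.3]
opening: 37.7
grasp_force: 60.2
```

Emit:
{"fn": "move_arm", "kwargs": {"commands": [[0,0,0,0,0,0,1],[0,0,0,0,0,0,1],[0,0,0,0,0,0,1],[0,0,0,0,0,0,1],[0,0,0,0,0,0,1]]}}

```text
time_s: 15.28
position: [560.0, -262.9, 223.3]
tool_rot: [160.0, 35.4, 81.2]
force: [-0.5, 0.7, -1.4]
opening: 37.3
grasp_force: 60.2
```

```bash
python3 chk.py; python3 -c "
from plant import manip;print(manip.hand_in())"
```

```text
[ 560.03640774 -262.9424112   223.31793465] [-26.   21.2  87.6 -36.4  44.9  -3.4] ang 0.10590807372066799 dist 100.24907292065656 hit err [ 0.2  0.2 -0.1] move [-0.2 -0.3 -0.2] rot [-0.0002 -0.0002  0.0001] 15.275
the job is handed in; nothing more can be done
None
```

The job is handed in at about 15 s: the scanner was held still for over two seconds about 10 cm above the large carton's label, and it now points squarely at the job card's bars from about 10 cm, steady in the gripper and touching nothing else; no verdict came back.

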